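Take the lift-off lid from the blue condiment caddy

TASK

The condiment caddy with the blue lid is to be refilled. Swing its lid up on the hinge until it stands upright, lift it straight up off the hinge pins, and lower it (do not drop or fling it) upright, hooks down and handle up, into the slot of the wire lid stand, then let go. Leave the yellow lid as it is.

Things in the scene. Friction and masses are not known exactly. Their poses are not given: they have to be found in the camera images.
- blue_lid: Loose blue lid, 0.25 kg, plate 124x150x6 mm, shut on a fixed 70 mm high steel caddy. Origin: middle of its hinge axis. Shut: z up, y along hinge, x away from handle. Plate x -146 to -22 mm. Handle: steel loop in the plate's plane; its 10 mm round bar runs along y at x=-196, z=0, 74 mm clear between legs, 45 mm gap to the plate. The bar can turn between fingers that pinch it across x from above.
- blue_pins (a point): Middle of the blue caddy's two fixed 8 mm hinge pins, 73 mm above the worktop: the shut lid's origin lies here. x to the rear, y along pins, z up. The lid's hooks (y=+-42 mm, 20 mm thick, to lid x=+13) grip the pins in 12 mm slots open to lid +x: with the lid upright, handle on top, they open downward and a 25 mm lift clears them. No stop past upright; let go, it falls.
- stand_slot (a point): Middle of the slot floor of a fixed wire lid stand (base 100x170 mm, floor 8 mm above worktop). Slot along y, z up; 32 mm wide (x) to 67 mm above its floor, flaring to 62 mm at the mouth; top of wires 90 mm above the floor, 142 mm long, ends open. A lid standing in it on its hook ends has its origin 13 mm, its bar 209 mm above the slot floor, and may lean 10 to 15 degrees.
- yellow_lid: An equal lid, but yellow, on a second equal caddy; not to be moved. Origin and axes as for the blue lid.

How it is judged:
By the outcome, as a careful person would: the job done as asked, in the order asked, and still so for the second after the job is handed in, with the robot touching nothing.
It also fails if it takes over 48 s, if anything falls off the work surface, if the arm or the gripper's body presses on something with over 40 N, if the wrist force passes 120 N, or if a joint passes its speed limit or range.

ROBOT

A 6-joint arm with a two-finger parallel gripper is mounted at the origin on a cart in front of the work surface, level with it; the furniture and walls round the work are solid. World frame = base frame: x ahead of the robot, y to its left, z up, the work surface at z = 0. Lengths are in mm, angles in rad, forces in N, time in s.
With the tool pointing down it reaches from about 425 to 1125 mm from the base axis. Payload 14.9 kg.
Tool frame: the origin (TCP) lies at the very end of the fingers, on their centre line; the grasp point (between the pads) lies 19 mm behind it; y points along the fingers, z is the direction in which the jaws open and shut, and the axes are right-handed (so a half turn about y gives the same grasp; the last joint's range is limited). The gripper opens to 91 mm and grips with 3 to 60 N. Pads are 32 mm wide; open, the fingers measure 118 mm over their backs; the gripper's body (76 mm by 178 mm) begins 60 mm behind the grasp point.
Start: joints at [1.182, 0.379, 1.734, -0, 1.028, -0.033], TCP at [243.846, 656.168, 213.932] pointing down, gripper open.
Joint ranges: [-2.77, 2.77], [-0.74, 2.19], [0, 2.66], [-1.06, 4.2], [0.31, 2.87], [-3.08, 3.08]. Speed limits (rad/s): [1.89, 1.89, 2.39, 3.14, 3.14, 3.14].

INTERFACE

Orientations are given as a rotation vector (axis times angle).
In Python, from plant import get_obs, capture, close_job gives the robot as it stands.
- The arm moves only by the tool carry_out, never from a script. Its argument "motion" is text: rows parted by semicolons, each of 7 numbers parted by spaces: the shift along the tool's x, y, z in cm, then the turn, a rotation vector about the tool's x, y, z in rad, then the finger opening in cm, from 0 to 9.12. A call has 1 to 20 rows; each row is the pose to reach, as a shift and turn from the pose measured when the call began, along the tool's axes at that moment; what a row does not reach only later rows make up. A row lasts 1/12 s, in which the tool goes at most 41.7 mm and 7.16 degrees, less where a joint would pass 70% of its speed; a pose out of reach is approached as far as the arm can. A call with a gripper value outside its range is refused whole. The fingers move at their own pace and stop on an object; "newtons" is the grip in N (left out, the last holds). Time passes only in rows, so rows that repeat a pose let the fingers close. It gives the time, the measured TCP pose, the force and the opening at its end, in the units of the state.
- get_obs(): the state, without advancing time (a new reading comes with each control period).
- capture(name): name is "scene" or "top" or "wrist"; returns a dict with "frame" (384x512x3 uint8, red, green, blue), "mtx" (3x3 intrinsics, pixels), "cam_to_world" (4x4, takes a point from camera to world coordinates); the wrist camera has in their place "mount" (4x4, takes a point from camera to tool coordinates, whose origin is the TCP and whose axes are the tool frame's). Camera axes: x right, y down, z forward; pixel columns grow to the right and rows downward; lengths in mm; the calibration is good to about 2 mm. A picture is of the moment at which its call begins: read the wrist's pose just before it. There is no depth.
- close_job(): hands the job in, once; it reports no verdict.
The state is a dict: "time": time; "joints": joint angles; "qd": joint speeds; "joint_efforts": joint torques, N m; "ee_pos": TCP position; "tcp_rot": TCP orientation; "ft_force": force on the tool from outside, world axes, zero at the start; "torque": the same for the moment, N m; "gripper_width": finger opening in mm.
Only numpy, scipy, OpenCV 4.12 (cv2) and the standard library are available. Lean on these libraries where they do the work, as an engineer would, in place of code of your own. Each camera call takes 0.05 s, during which the arm holds its last target.

## Working session

There is one attempt and no reset: what is moved stays moved. The work goes in short steps, Python scripts to look and compute and a tool call to move; the robot and the scene stay as the last step left them, time stands still between calls to the robot, and variables do not carry over. Pictures are saved under pics/ and viewed, and the job is handed in when it is done.

Besides the shell and the picture viewer there is one more tool, called after "Call:" as name(argument=value, ...), one argument or row to a line, values as JSON. carry_out: Moves the arm, as the interface text tells. Its arguments: {"type":"object","properties":{"motion":{"type":"string"},"newtons":{"type":"number"}},"required":["motion"]}

```bash
ls; mkdir -p pics; cat > h.py <<'E'
import numpy as np,cv2
from plant import get_obs,capture
from scipy.spatial.transform import Rotation as R
def save(n,f): cv2.imwrite('pics/'+n+'.png',cv2.cvtColor(f,cv2.COLOR_RGB2BGR))
def ray(c,u,v,T=None):
    T=c['cam_to_world'] if T is None else T
    T=np.array(T);K=np.array(c['mtx'])
    d=T[:3,:3]@np.linalg.solve(K,[u,v,1.]);return T[:3,3],d/np.linalg.norm(d)
def plane(c,u,v,z,T=None):
    o,d=ray(c,u,v,T);return o+d*(z-o[2])/d[2]
def wristT(c,o):
    T=np.eye(4);T[:3,:3]=R.from_rotvec(o['tcp_rot']).as_matrix();T[:3,3]=o['ee_pos'];return T@np.array(c['mount'])
def tri(r1,r2):
    (o1,d1),(o2,d2)=r1,r2
    s=np.linalg.lstsq(np.c_[d1,-d2],o2-o1,rcond=None)[0]
    a=o1+d1*s[0];b=o2+d2*s[1];return (a+b)/2,np.linalg.norm(a-b)
def proj(c,p,T=None):
    T=np.array(c['cam_to_world'] if T is None else T);q=np.linalg.inv(T)@np.r_[p,1];q=np.array(c['mtx'])@q[:3];return q[:2]/q[2]
E
python3 - <<'E'
from h import *
import pickle
o=get_obs();print(o)
D={}
for n in ['scene','top','wrist']:
    D[n]=capture(n);save(n+'0',D[n]['frame']);print(n,D[n]['mtx'],D[n].get('cam_to_world',D[n].get('mount')))
pickle.dump((o,D),open('d0.pkl','wb'))
E
```

```text
pics
{'time': 0.0, 'joints': array([ 1.18170195e+00,  3.79399965e-01,  1.73479134e+00, -8.60327880e-06,
        1.02853150e+00, -3.32969997e-02]), 'qd': array([ 2.47757621e-04,  1.26363338e-04, -5.65012274e-04, -5.59511117e-06,
        1.04661208e-03,  4.83793073e-04]), 'joint_efforts': array([ 2.57948966e-03, -7.63730192e+01, -4.34375131e+01,  6.51425449e-02,
        4.22814803e-02, -6.37472453e-05]), 'ee_pos': array([243.68533634, 655.77484626, 213.28904597]), 'tcp_rot': array([-1.5538169 ,  0.27939614, -0.27903369]), 'ft_force': array([-0.0764066 ,  0.33559213,  0.23050982]), 'torque': array([0.01394552, 0.04141455, 0.03760795]), 'gripper_width': 91.34207448102507}
scene [[349.24312571   0.         248.6227881 ]
 [  0.         349.24312571 191.12759096]
 [  0.           0.           1.        ]] [[ 8.05315096e-01 -2.68872683e-01  5.28370208e-01  9.67329730e+01]
 [-5.92472933e-01 -3.96658742e-01  7.01168786e-01 -6.29242400e+02]
 [ 2.10575291e-02 -8.77706855e-01 -4.78735060e-01  5.15035098e+02]
 [ 0.00000000e+00  0.00000000e+00  0.00000000e+00  1.00000000e+00]]
top [[452.1682049    0.         258.71058227]
 [  0.         452.1682049  188.23324333]
 [  0.           0.           1.        ]] [[-2.45122916e-02 -9.90705046e-01  1.33800819e-01  4.21025473e+02]
 [-9.99686190e-01  2.49828067e-02  1.83850348e-03  1.71828798e+01]
 [-5.16413468e-03 -1.33713765e-01 -9.91006539e-01  1.03601200e+03]
 [ 0.00000000e+00  0.00000000e+00  0.00000000e+00  1.00000000e+00]]
wrist [[291.75131647   0.         259.1491473 ]
 [  0.         291.75131647 189.17597637]
 [  0.           0.           1.        ]] [[ 2.26509711e-05  9.60269742e-01  2.79073505e-01 -7.82370270e+01]
 [-7.68574938e-04 -2.79073406e-01  9.60269464e-01 -1.70921228e+02]
 [ 9.99999704e-01 -2.36239938e-04  7.31717974e-04 -1.40859432e+00]
 [ 0.00000000e+00  0.00000000e+00  0.00000000e+00  1.00000000e+00]]
```

View pics/scene0.png

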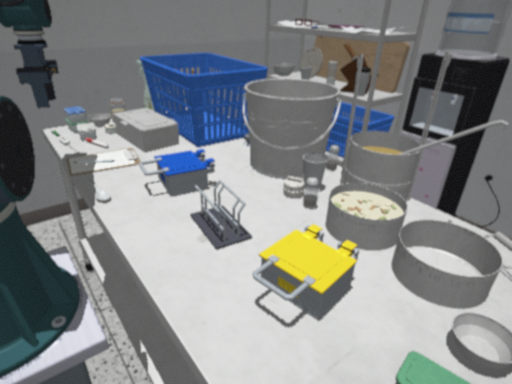

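View pics/top0.png

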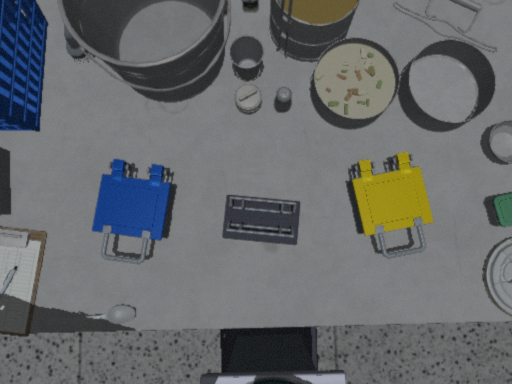

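View pics/wrist0.png

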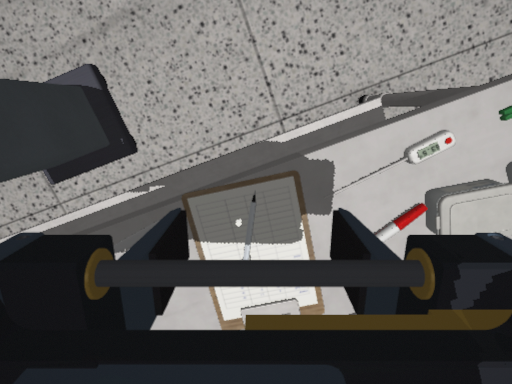

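```bash
python3 - <<'E'
from h import *
import pickle
o,D=pickle.load(open('d0.pkl','rb'))
def crop(n,x0,y0,w,h,s,nm):
    save(nm,cv2.resize(D[n]['frame'][y0:y0+h,x0:x0+w],None,fx=s,fy=s,interpolation=cv2.INTER_CUBIC))
crop('top',80,150,110,120,5,'ctb'); crop('scene',130,140,100,70,7,'csb')
crop('top',215,185,95,65,7,'cts'); crop('scene',180,175,80,80,7,'css')
E
```

```text
(no output)
```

View pics/ctb.png

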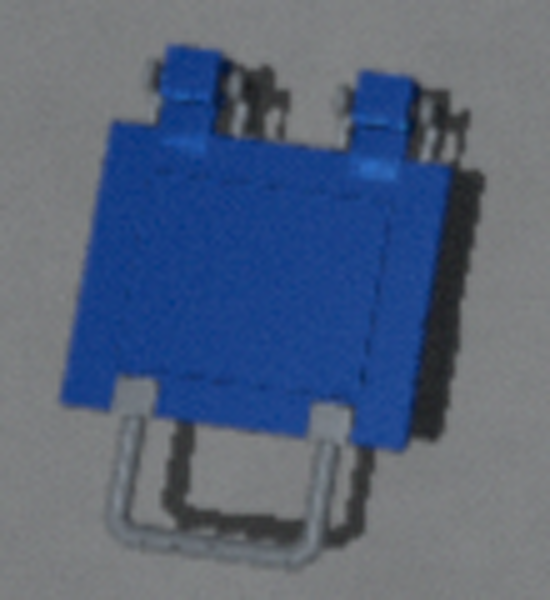

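View pics/csb.png

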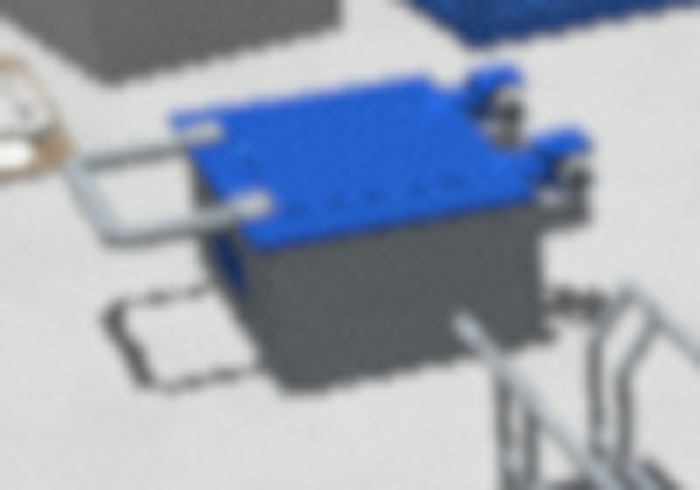

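View pics/cts.png

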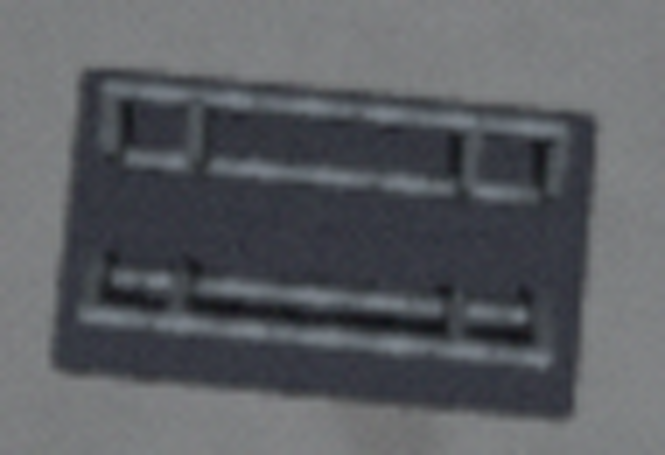

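View pics/css.png

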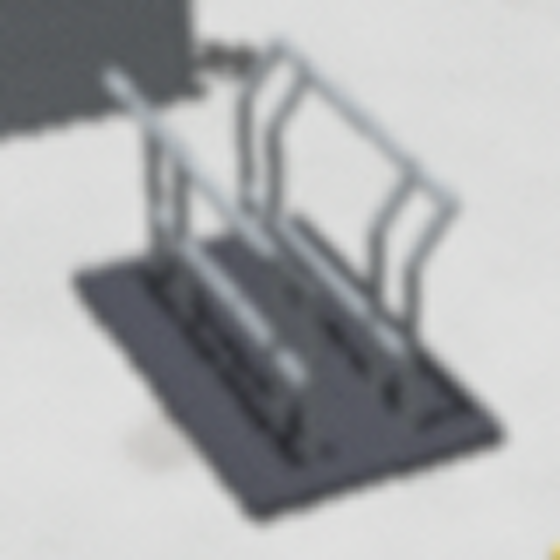

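```bash
python3 - <<'E'
from h import *
import pickle
o,D=pickle.load(open('d0.pkl','rb'))
t,s=D['top'],D['scene']
def T(p,q,nm,ot,fs,os_):
    f,k=ot
    a=ray(t,p[0]/f+k[0],p[1]/f+k[1]); b=ray(s,q[0]/fs+os_[0],q[1]/fs+os_[1])
    x,e=tri(a,b);print(nm,x.round(1),round(e,1));return x
B=lambda p,q,n:T(p,q,n,(5,(80,150)),7,(130,140))
bl=B((115,535),(75,170),'barL');br=B((310,555),(115,237),'barR')
c=[B((113,122),(435,80),'rearL'),B((450,165),(540,195),'rearR'),B((405,450),(258,245),'frontR'),B((62,402),(175,118),'frontL')]
S=lambda p,q,n:T(p,q,n,(7,(215,185)),7,(180,175))
# base corners
S((85,72),(295,215),'bRL');S((593,118),(505,435),'bRR');S((573,412),(258,515),'bFR');S((55,368),(78,275),'bFL')
S((108,90),(282,45),'wRL');S((570,130),(452,205),'wRR');S((85,315),(113,75),'wFL');S((545,358),(295,380),'wFR')
K=lambda p,z:plane(t,p[0],p[1],z)
f=t['frame'].astype(int)
hsv=cv2.cvtColor(t['frame'],cv2.COLOR_RGB2HSV)
m=cv2.inRange(hsv,(105,150,40),(125,255,255));m[:, :85]=0;m[:150]=0
m=cv2.morphologyEx(m,cv2.MORPH_OPEN,np.ones((17,17)))
r=cv2.minAreaRect(max(cv2.findContours(m,0,1)[0],key=cv2.contourArea));print(r)
P=np.array([K(p,73) for p in cv2.boxPoints(r)]);print(P.round(1),P.mean(0))
g=t['frame'].max(2)
y=t['frame'][185:250,215:310];m=(cv2.GaussianBlur(y,(3,3),0).max(2)<85).astype('uint8')*255
m=cv2.morphologyEx(m,cv2.MORPH_CLOSE,np.ones((9,9)))
r=cv2.minAreaRect(max(cv2.findContours(m,0,1)[0],key=cv2.contourArea));print(r)
P=np.array([K(p+[215,185],8) for p in cv2.boxPoints(r)]);print(P.round(1),P.mean(0))
E
```

```text
barL [415.6 351.5  68. ] 5.8
barR [403.3 268.5  72. ] 1.4
rearL [593.8 355.4  68.7] 7.5
rearR [568.8 209.5  71. ] 2.8
frontR [447.  228.1  72.8] 3.0
frontL [472.1 374.2  71.2] 5.5
bRL [546.5  91.6   4.4] 1.6
bRR [527.5 -74.8   3. ] 2.2
bFR [432.  -64.6   3.8] 1.9
bFL [451.7 102.1   4.2] 5.2
wRL [531.6  77.8  91.4] 4.5
wRR [514.4 -59.5  94.2] 1.2
wFL [464.   85.7  95.1] 3.8
wFR [450.7 -54.6  45. ] 7.1
((131.68785095214844, 206.02890014648438), (69.18602752685547, 58.389957427978516), 8.746161460876465)
[[471.1 373.4  73. ]
 [595.2 357.2  73. ]
 [568.5 209.1  73. ]
 [445.3 227.7  73. ]] [520.0231364  291.83617718  73.        ]
((46.125362396240234, 34.49612808227539), (74.14363098144531, 43.52788543701172), 5.355824947357178)
[[449.  104.4   8. ]
 [547.5  93.8   8. ]
 [527.4 -74.6   8. ]
 [429.4 -61.8   8. ]] [488.33284324  15.44424324   8.        ]
```

```bash
cat >> h.py <<'E'
def go(target,yaw,tilt=0.):
    """shift in cm & rotvec in tool axes to reach target TCP, tool y down, z along yaw (deg)"""
    o=get_obs();Rc=R.from_rotvec(o['tcp_rot']).as_matrix()
    a=np.radians(yaw);z=np.array([np.cos(a),np.sin(a),0]);best=None
    for sg in (1,-1):
        zz=z*sg;y=np.array([0,0,-1.]);Rt=np.c_[np.cross(y,zz),y,zz]
        w=R.from_matrix(Rc.T@Rt).as_rotvec()
        print('opt',sg,'shift',(Rc.T@(np.array(target)-o['ee_pos'])/10).round(2),'turn',w.round(3))
    return o
E
python3 - <<'E'
from h import *
import pickle
o,D=pickle.load(open('d0.pkl','rb'))
print(R.from_rotvec(o['tcp_rot']).as_matrix().round(3))
go((409.5,310,150),-9)
t,s=D['top'],D['scene']
print(plane(t,160,96,0))
for z in (150,200,250):print(z,plane(t,145,67,z), proj(s,plane(t,145,67,z)))
E
```

```text
[[ 0.937 -0.     0.348]
 [-0.348 -0.001  0.937]
 [-0.    -1.    -0.001]]
opt 1 shift [ 27.59   6.37 -26.64] turn [1.000e-03 1.372e+00 1.000e-03]
opt -1 shift [ 27.59   6.37 -26.64] turn [ 1.000e-03 -1.769e+00 -1.000e-03]
[788.28389294 248.55608743   0.        ]
150 [797.76549893 246.18701475 150.        ] [260.1329395  126.23753429]
200 [776.50506301 233.26370584 200.        ] [257.9543039  113.31073481]
250 [755.2446271  220.34039693 250.        ] [255.59563544  99.3157214 ]
```

Call:
carry_out(
  motion="4 1 -4 0 0.12 0 6;8 2 -8 0 0.24 0 6;12 3 -12 0 0.36 0 6;16 4 -16 0 0.48 0 6;20 5 -20 0 0.6 0 6;24 5.5 -24 0 0.72 0 6;27.6 6.4 -26.6 0 0.84 0 6;27.6 6.4 -26.6 0 0.96 0 6;27.6 6.4 -26.6 0 1.08 0 5;27.6 6.4 -26.6 0 1.2 0 5;27.6 6.4 -26.6 0 1.32 0 5;27.6 6.4 -26.6 0 1.372 0 5;27.6 6.4 -26.6 0 1.372 0 5;27.6 6.4 -26.6 0 1.372 0 5;27.6 6.4 -26.6 0 1.372 0 5;27.6 6.4 -26.6 0 1.372 0 5",
)

```text
time: 1.48
ee_pos: [409.6, 310.6, 149.6]
tcp_rot: [-1.133, 1.322, -1.323]
ft_force: [0.4, 1.0, 0.6]
gripper_width: 49.8
```

```bash
python3 - <<'E'
from h import *
o=get_obs();print(o['joints'].round(2),o['ee_pos'])
c=capture('wrist');save('w1',c['frame'])
import pickle;pickle.dump((o,c),open('d1.pkl','wb'))
go((409.5,310,54),-9)
T=wristT(c,o);print(proj(c,(409.5,310,73),T))
E
```

```text
[ 0.6   0.18  2.14 -0.    0.82  0.76] [409.63430859 310.57767507 149.64630956]
opt 1 shift [ 0.05  9.57 -0.  ] turn [0.    0.002 0.001]
opt -1 shift [ 0.05  9.57 -0.  ] turn [ 1.00e-03 -3.14e+00 -0.00e+00]
[258.54363992 195.94485456]
```

View pics/w1.png

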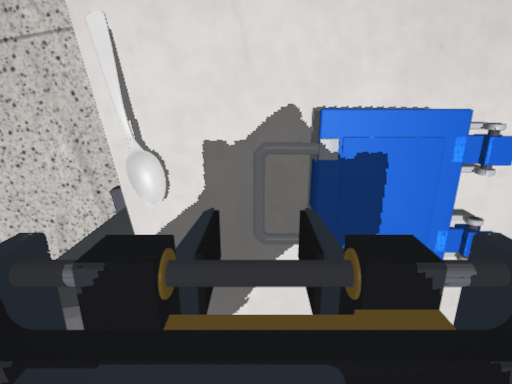

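```bash
python3 - <<'E'
from h import *
import pickle
o,c=pickle.load(open('d1.pkl','rb'));_,D=pickle.load(open('d0.pkl','rb'))
T=wristT(c,o);t=D['top']
save('w1c',cv2.resize(c['frame'][130:260,230:350],None,fx=5,fy=4.5,interpolation=2))
print(tri(ray(c,258.5,194,T),ray(t,122.5,259)))
print(tri(ray(c,491,148,T),ray(t,80+190/5,150+85/5)), tri(ray(c,320,110,T),ray(t,80+62/5,150+402/5)),tri(ray(c,470,110,T),ray(t,80+113/5,150+122/5)))
for p in ((259,150),(258,238)):print(plane(c,*p,73,T))
for p in ((320,110),(470,110)):print(plane(c,*p,73,T))
E
```

```text
(array([408.66087826, 310.731752  ,  69.36402007]), np.float64(1.8053529069566991))
(array([605.33347366, 322.13263551,  78.47243122]), np.float64(3.394729066745138)) (array([470.06832107, 374.9294476 ,  73.06909123]), np.float64(1.1908075429798306)) (array([590.06843125, 355.76567043,  74.73406542]), np.float64(1.857789411870694))
[416.22720274 350.39434072  73.        ]
[402.66049685 269.64290538  73.        ]
[470.65574046 375.11477289  73.        ]
[592.07757208 356.14455102  73.        ]
```

View pics/w1c.png

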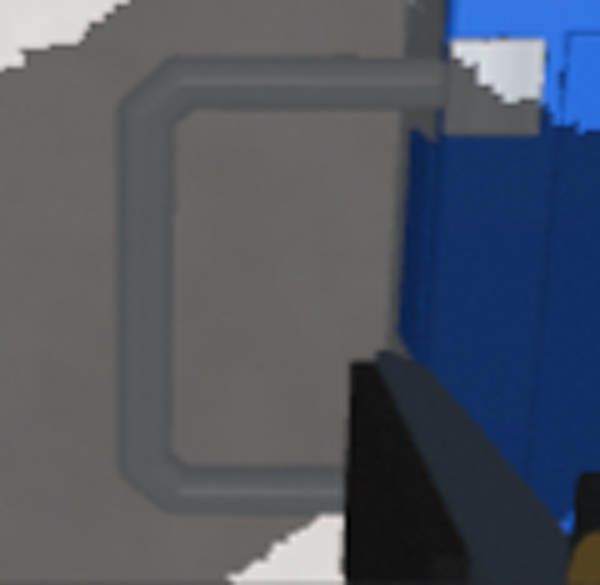

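Call:
carry_out(
  motion="0 3 0 0 0 0 5;0 6 0 0 0 0 5;0 8 0 0 0 0 5;0 9.5 0 0 0 0 5;0 9.5 0 0 0 0 5;0 9.5 0 0 0 0 5;0 9.5 0 0 0 0 3;0 9.5 0 0 0 0 1;0 9.5 0 0 0 0 0;0 9.5 0 0 0 0 0;0 9.5 0 0 0 0 0;0 9.5 0 0 0 0 0;0 9.5 0 0 0 0 0",
  newtons=15,
)

```text
time: 2.62
ee_pos: [409.6, 310.5, 54.8]
tcp_rot: [-1.132, 1.323, -1.323]
ft_force: [-1.4, 0.0, 3.3]
gripper_width: 9.5
```

```bash
python3 - <<'E'
from h import *
o=get_obs();print(o['joints'].round(2),o['ee_pos'],o['ft_force'],o['gripper_width'])
a=np.radians(-9.3);ux=np.array([np.cos(a),np.sin(a),0])
Rc=R.from_rotvec(o['tcp_rot']).as_matrix();print(Rc.round(3))
p0=o['ee_pos']
for th in (10,20,30,45,60,75,85,90):
    r=196;t=np.radians(th)
    d=ux*(r*(1-np.cos(t)))+np.array([0,0,r*np.sin(t)])
    print(th,(Rc.T@d/10).round(2))
E
```

```text
[ 0.6   0.35  2.16 -0.    0.63  0.76] [409.63017581 310.51943152  54.83022503] [-1.39080919  0.04131655  3.33789796] 9.546364837986575
[[-0.155 -0.     0.988]
 [-0.988 -0.001 -0.155]
 [ 0.001 -1.    -0.   ]]
10 [ 0.  -3.4  0.3]
20 [ 0.01 -6.7   1.18]
30 [ 0.02 -9.8   2.62]
45 [  0.05 -13.86   5.74]
60 [  0.08 -16.98   9.8 ]
75 [  0.11 -18.93  14.52]
85 [  0.14 -19.53  17.89]
90 [  0.15 -19.6   19.6 ]
```

Call:
carry_out(
  motion="0 -1 0.03 0 0 0 0;0 -2.05 0.11 0 0 0 0;0 -3.4 0.3 0 0 0 0;0 -4.7 0.58 0 0 0 0;0 -6 0.94 0 0 0 0;0 -7.34 1.43 0 0 0 0;0 -8.6 1.98 0 0 0 0;0 -9.8 2.62 0 0 0 0;0 -9.8 2.62 0 0 0 0",
)

```text
time: 3.37
ee_pos: [437.5, 307.2, 156.0]
tcp_rot: [-1.128, 1.321, -1.323]
ft_force: [1.2, -0.0, -0.8]
gripper_width: 9.6
```

```bash
python3 - <<'E'
from h import *
o=get_obs();print(o['ee_pos'],o['ft_force'],o['torque'],o['gripper_width'])
c=capture('scene');save('s2',cv2.resize(c['frame'][80:230,90:290],None,fx=4,fy=4))
E
```

```text
[437.45254996 307.20622714 155.98402389] [ 1.2084894  -0.01831151 -0.84199519] [-0.09603371  0.13586283 -0.0009603 ] 9.5927090681414
```

View pics/s2.png

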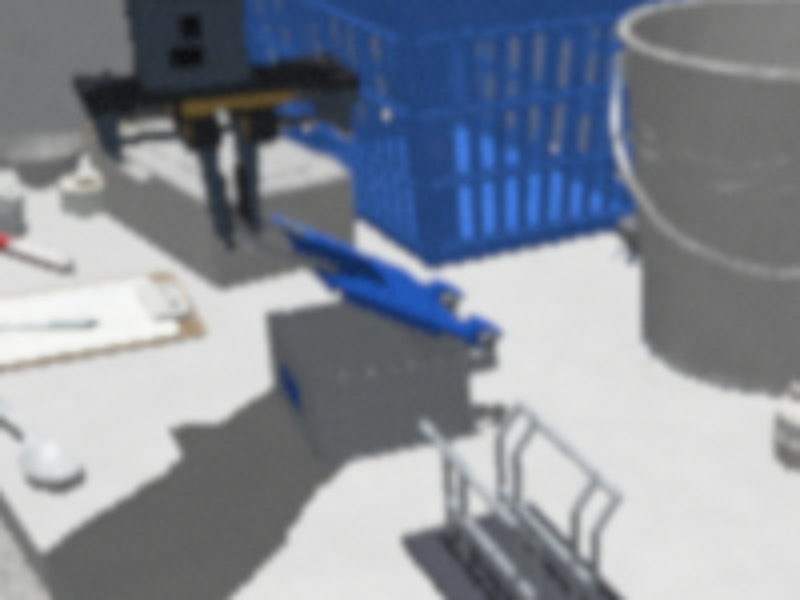

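```bash
python3 - <<'E'
from h import *
o=get_obs()
a=np.radians(-9.3);ux=np.array([np.cos(a),np.sin(a),0])
Rc=R.from_rotvec(o['tcp_rot']).as_matrix()
p0=np.array([409.5,310.6,54.8])
for th in range(35,91,5):
    r=196;t=np.radians(th)
    d=p0+ux*(r*(1-np.cos(t)))+np.array([0,0,r*np.sin(t)])-o['ee_pos']
    print(th,(Rc.T@d/10).round(2))
E
```

```text
35 [ 0.07 -1.27  0.82]
40 [ 0.08 -2.62  1.87]
45 [ 0.09 -3.88  3.02]
50 [ 0.09 -5.03  4.29]
55 [ 0.1  -6.07  5.65]
60 [ 0.11 -6.99  7.09]
65 [ 0.12 -7.77  8.61]
70 [ 0.13 -8.42 10.19]
75 [ 0.14 -8.94 11.82]
80 [ 0.15 -9.3  13.49]
85 [ 0.16 -9.52 15.19]
90 [ 0.17 -9.59 16.89]
```

Call:
carry_out(
  motion="0 -1.27 0.82 0 0 0 0;0.05 -2.62 1.87 0 0 0 0;0.1 -3.88 3.02 0 0 0 0;0.1 -5.03 4.29 0 0 0 0;0.1 -6.07 5.65 0 0 0 0;0.1 -7 7.1 0 0 0 0;0.1 -7.77 8.6 0 0 0 0;0.1 -8.42 10.2 0 0 0 0;0.15 -8.94 11.8 0 0 0 0;0.15 -9.3 13.5 0 0 0 0;0.15 -9.52 15.2 0 0 0 0;0.15 -9.6 16.5 0 0 0 0;0.15 -9.6 16.9 0 0 0 0;0.15 -9.6 16.9 0 0 0 0;0.15 -9.6 16.9 0 0 0 0",
)

```text
time: 4.67
ee_pos: [602.6, 279.2, 250.7]
tcp_rot: [-1.129, 1.322, -1.323]
ft_force: [0.6, -0.8, 4.2]
gripper_width: 9.6
```

```bash
python3 - <<'E'
from h import *
o=get_obs();print(o['ee_pos'],o['ft_force'],o['torque'],o['gripper_width'],o['joints'].round(2))
c=capture('scene');save('s3',cv2.resize(c['frame'][50:230,90:290],None,fx=3.3,fy=3.3))
w=capture('wrist');save('w3',w['frame'])
E
```

```text
[602.57850674 279.18077476 250.69058585] [ 0.64699592 -0.80111402  4.18122075] [-0.00597548  0.20546439 -0.01427384] 9.556725036470013 [0.4  0.28 1.79 0.   1.07 0.55]
```

View pics/s3.png

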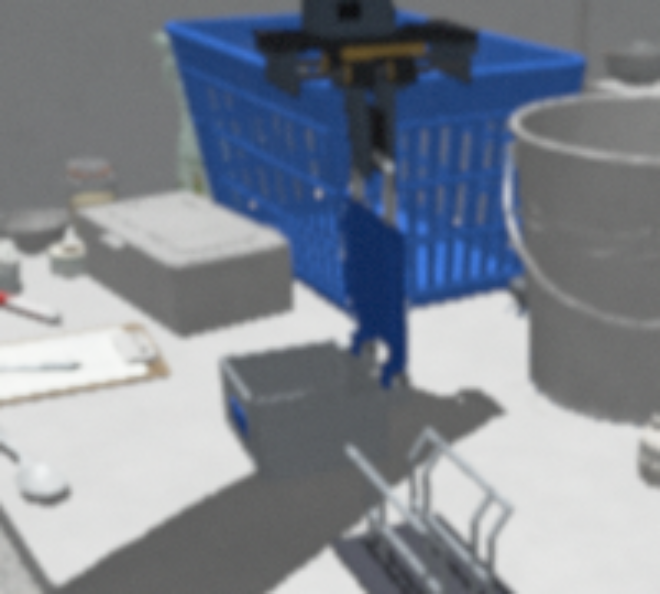

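View pics/w3.png

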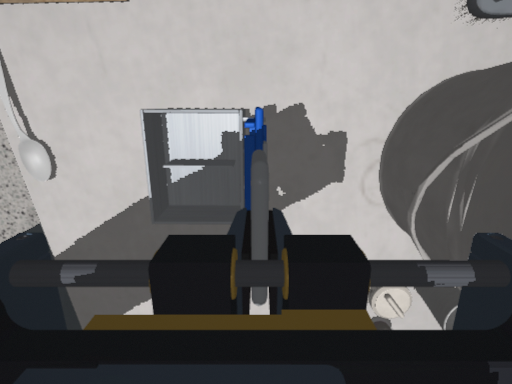

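Call:
carry_out(
  motion="0 0 0 0 0 0 0;0 0 0 0 0 0 0;0 -0.7 0 0 0 0 0;0 -1.4 0 0 0 0 0;0 -2.1 0 0 0 0 0;0 -2.8 0 0 0 0 0;0 -3.5 0 0 0 0 0;0 -3.5 0 0 0 0 0;0 -3.5 0 0 0 0 0",
  newtons=25,
)

```text
time: 5.52
ee_pos: [602.4, 279.3, 286.3]
tcp_rot: [-1.129, 1.321, -1.323]
ft_force: [0.0, -0.6, -3.3]
gripper_width: 9.1
```

```bash
python3 - <<'E'
from h import *
o=get_obs();print(o['ee_pos'],o['ft_force'],o['torque'],o['gripper_width'],o['joints'].round(2))
c=capture('scene');save('s4',cv2.resize(c['frame'][50:230,130:260],None,fx=4,fy=3.3))
w=capture('wrist');save('w4',w['frame'])
E
```

```text
[602.35247208 279.28394512 286.28433508] [ 0.00708089 -0.61299975 -3.26164221] [-0.14315682  0.08130647 -0.00542189] 9.136177065431605 [ 0.4   0.25  1.77 -0.    1.12  0.55]
```

View pics/s4.png

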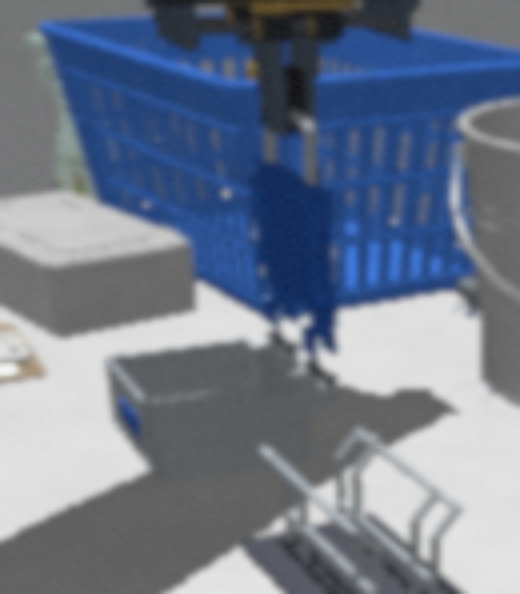

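View pics/w4.png

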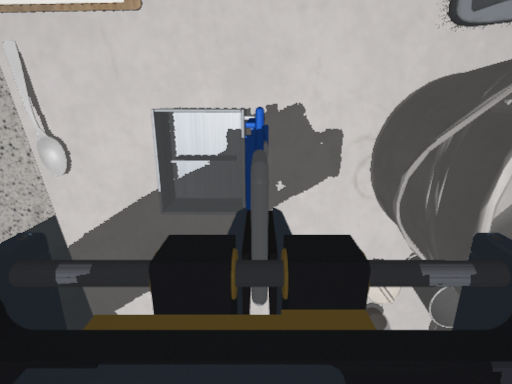

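```bash
python3 - <<'E'
from h import *
go((488.5,15,342),-6.7)
E
```

```text
opt 1 shift [27.85 -5.69 -7.11] turn [-0.001 -0.039 -0.001]
opt -1 shift [27.85 -5.69 -7.11] turn [ 1.000e-03  3.103e+00 -2.000e-03]
```

Call:
carry_out(
  motion="0 -1.4 0 0 0 0 0;0 -2.8 0 0 0 0 0;0 -4.2 0 0 0 0 0;0.4 -5.3 -0.1 0 0 0 0;1.2 -5.7 -0.3 0 0 0 0;2.4 -5.7 -0.6 0 -0.01 0 0;4 -5.7 -1 0 -0.01 0 0;6 -5.7 -1.5 0 -0.01 0 0;8 -5.7 -2 0 -0.01 0 0;10 -5.7 -2.5 0 -0.02 0 0;12 -5.7 -3.1 0 -0.02 0 0;14 -5.7 -3.6 0 -0.02 0 0;16 -5.7 -4.1 0 -0.03 0 0;18 -5.7 -4.6 0 -0.03 0 0;20 -5.7 -5.1 0 -0.03 0 0;22 -5.7 -5.6 0 -0.04 0 0;24 -5.7 -6.1 0 -0.04 0 0;25.8 -5.7 -6.6 0 -0.04 0 0;27.2 -5.7 -6.95 0 -0.04 0 0;27.85 -5.7 -7.1 0 -0.04 0 0",
)

```text
time: 7.28
ee_pos: [486.7, 12.9, 341.3]
tcp_rot: [-1.151, 1.295, -1.295]
ft_force: [1.2, 0.6, -2.9]
gripper_width: 9.3
```

Call:
carry_out(
  motion="0 0 0 0 0 0 0;0 0 0 0 0 0 0;0 0 0 0 0 0 0;0 0 0 0 0 0 0",
)

```text
time: 7.62
ee_pos: [486.7, 13.4, 341.1]
tcp_rot: [-1.152, 1.295, -1.294]
ft_force: [0.5, 0.2, -3.2]
gripper_width: 9.2
```

```bash
python3 - <<'E'
from h import *
o=get_obs();print(o['ee_pos'],o['ft_force'],o['torque'],o['gripper_width'],o['joints'].round(2))
c=capture('scene');save('s5',cv2.resize(c['frame'][20:260,120:320],None,fx=2.4,fy=2.4))
w=capture('wrist');save('w5',w['frame']);t=capture('top');save('t5',t['frame'])
import pickle;pickle.dump((o,c,w,t),open('d5.pkl','wb'))
E
```

```text
[486.73454259  13.38922307 341.0826362 ] [ 0.50294245  0.16277142 -3.21474428] [-0.16196673  0.07122482  0.01555043] 9.164906002670639 [-0.02 -0.11  2.05  0.    1.2   0.1 ]
```

View pics/s5.png

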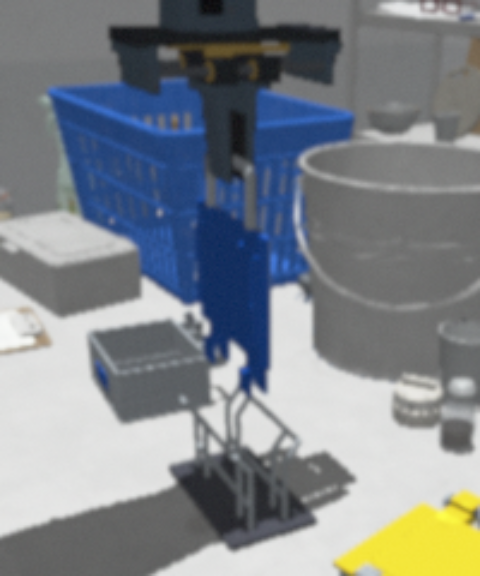

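View pics/w5.png

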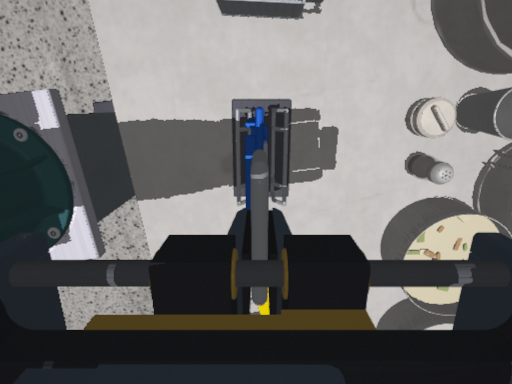

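View pics/t5.png

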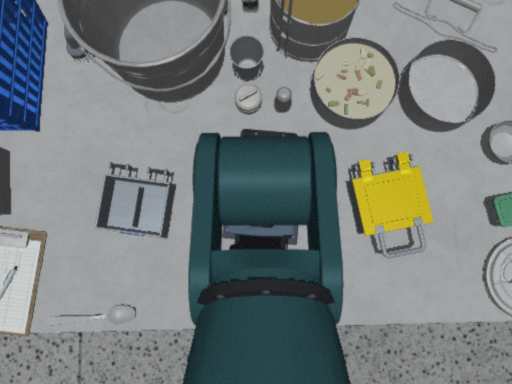

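```bash
python3 - <<'E'
from h import *
import pickle
o,c,w,t=pickle.load(open('d5.pkl','rb'))
save('w5c',cv2.resize(w['frame'][90:220,200:320],None,fx=5,fy=4.5,interpolation=2))
T=wristT(w,o)
x0,y0=200,90
def show(n,p):
    u=proj(w,p,T);print(n,u.round(1))
a=np.radians(-6.7);ux=np.array([np.cos(a),np.sin(a),0]);uy=np.array([-np.sin(a),np.cos(a),0])
S=np.array([488.3,15.2,8])
for n,dx,dy,dz in (('wireRtop',31,71,90),('wireLtop',-31,71,90),('slotmid',0,71,0),('baseRL',50,85,0),('baseFL',-50,85,0)):
    show(n,S+ux*dx+uy*dy+[0,0,dz])
b=o['ee_pos']+[0,0,19.]
for z in (-196,-209): show('hook',b+uy*42+[0,0,z]); show('hookouter',b+uy*52+[0,0,z])
show('plate',b+uy*75+[0,0,-50]);show('plate',b+uy*75+[0,0,-174])
E
```

```text
wireRtop [282.4 108.2]
wireLtop [237.  108.2]
slotmid [259.6 107.6]
baseRL [289.9  98.8]
baseFL [229.3  98.8]
hook [258.7 136. ]
hookouter [258.7 127.4]
hook [258.7 134.9]
hookouter [258.7 126.6]
plate [258.6 108.4]
plate [258.7 107.1]
```

View pics/w5c.png

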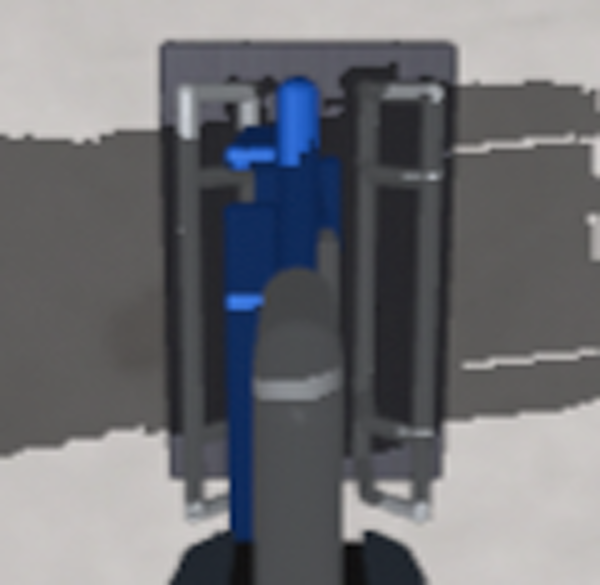

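Call:
carry_out(
  motion="0 0 0.35 0 0 0 0;0 0.8 0.35 0 0 0 0;0 1.6 0.35 0 0 0 0;0 2.4 0.35 0 0 0 0;0 3.2 0.35 0 0 0 0;0 4 0.35 0 0 0 0;0 4.4 0.35 0 0 0 0;0 4.4 0.35 0 0 0 0",
)

```text
time: 8.43
ee_pos: [489.7, 13.0, 295.8]
tcp_rot: [-1.153, 1.296, -1.293]
ft_force: [-1.0, 1.1, -3.5]
gripper_width: 9.2
```

```bash
python3 - <<'E'
from h import *
o=get_obs();print(o['ee_pos'],o['ft_force'],o['torque'],o['gripper_width'])
c=capture('scene');save('s6',cv2.resize(c['frame'][90:260,180:260],None,fx=5,fy=3.5,interpolation=2))
w=capture('wrist');save('w6c',cv2.resize(w['frame'][70:220,190:330],None,fx=4.5,fy=4,interpolation=2))
E
```

```text
[489.69795136  12.96440732 295.83558425] [-0.99650177  1.08153955 -3.54469012] [-0.10649611  0.03989947 -0.01830672] 9.17280255425233
```

View pics/s6.png

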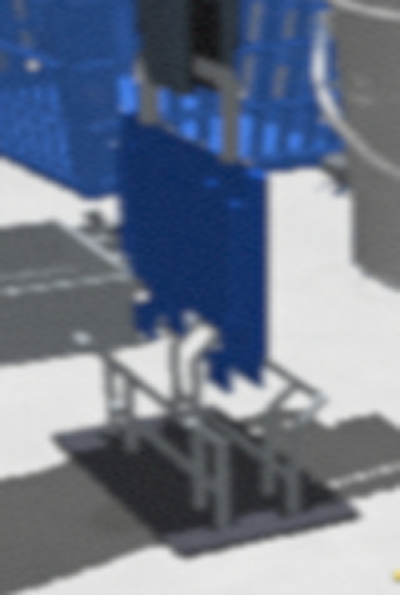

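View pics/w6c.png

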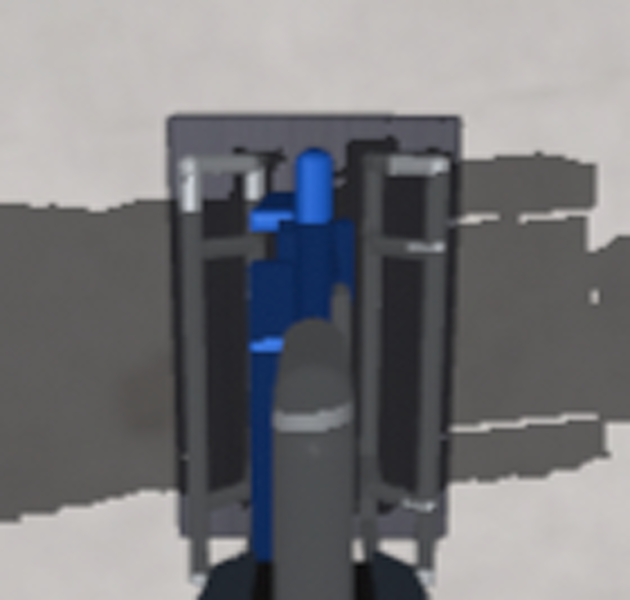

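Call:
carry_out(
  motion="0 0.7 0.05 0 0 0 0;0 1.4 0.05 0 0 0 0;0 2.1 0.05 0 0 0 0;0 2.8 0.05 0 0 0 0;0 3.5 0.05 0 0 0 0;0 4.2 0.05 0 0 0 0;0 4.9 0.05 0 0 0 0;0 5.5 0.05 0 0 0 0;0 5.5 0.05 0 0 0 0",
)

```text
time: 9.28
ee_pos: [490.2, 12.9, 240.7]
tcp_rot: [-1.153, 1.296, -1.293]
ft_force: [0.5, -0.5, -3.3]
gripper_width: 9.3
```

```bash
python3 - <<'E'
from h import *
o=get_obs();print(o['ee_pos'],o['ft_force'],o['torque'],o['gripper_width'])
c=capture('scene');save('s7',cv2.resize(c['frame'][110:260,180:260],None,fx=5,fy=4,interpolation=2))
w=capture('wrist');save('w7c',cv2.resize(w['frame'][40:220,180:340],None,fx=4,fy=3.3,interpolation=2))
E
```

```text
[490.16028043  12.94639484 240.6589861 ] [ 0.52658238 -0.51460125 -3.31657679] [-0.12316848  0.06758608  0.06884167] 9.32440425239459
```

View pics/s7.png

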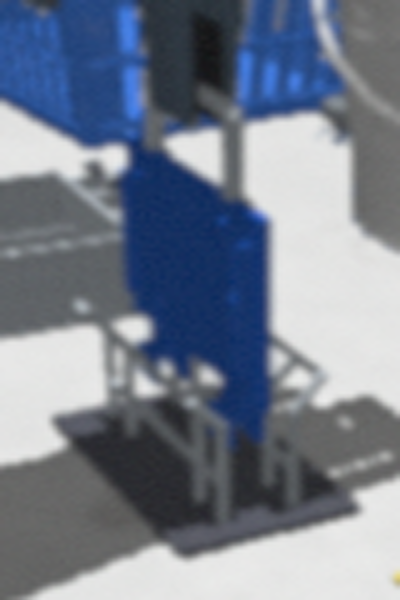

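View pics/w7c.png

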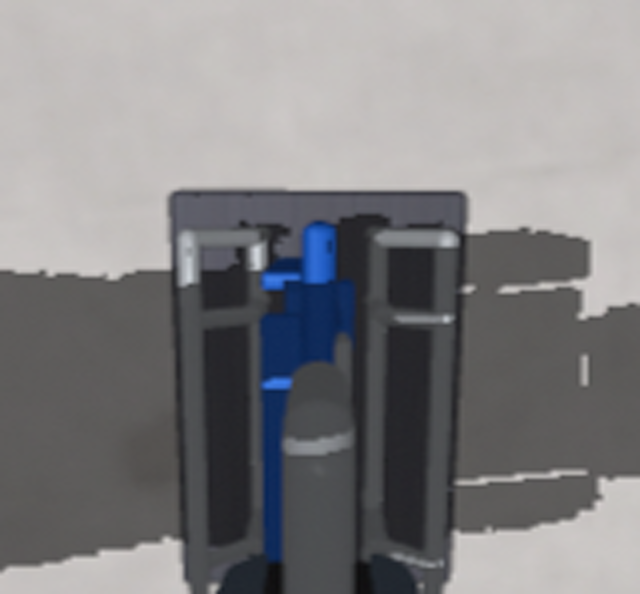

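Call:
carry_out(
  motion="0 0.7 0 0 0 0 0;0 1.4 0 0 0 0 0;0 2.1 0 0 0 0 0;0 2.8 0 0 0 0 0;0 3.3 0 0 0 0 0;0 3.7 0 0 0 0 0;0 4 0 0 0 0 0;0 4.1 0 0 0 0 0;0 4.1 0 0 0 0 0",
)

```text
time: 10.13
ee_pos: [490.9, 12.9, 201.0]
tcp_rot: [-1.152, 1.295, -1.294]
ft_force: [-0.9, -0.3, -3.2]
gripper_width: 9.2
```

Call:
carry_out(
  motion="0 0.1 0 0 0 0 0;0 0.2 0 0 0 0 0;0 0.3 0 0 0 0 0;0 0.4 0 0 0 0 0;0 0.4 0 0 0 0 0",
)

```text
time: 10.55
ee_pos: [494.4, 12.7, 200.5]
tcp_rot: [-1.146, 1.289, -1.297]
ft_force: [-0.9, -2.4, 29.0]
gripper_width: 9.2
```

Call:
carry_out(
  motion="0 -0.1 -0.1 0 0 0 0;0 -0.1 -0.3 0 0 0 0;0 -0.1 -0.35 0 0 0 0;0 -0.1 -0.35 0 0 0 0",
)

```text
time: 10.88
ee_pos: [490.3, 13.2, 201.0]
tcp_rot: [-1.147, 1.29, -1.297]
ft_force: [-0.5, 0.0, -3.3]
gripper_width: 9.3
```

```bash
python3 - <<'E'
from h import *
o=get_obs();print(o['ee_pos'],o['ft_force'],o['torque'],o['gripper_width'],R.from_rotvec(o['tcp_rot']).as_matrix().round(3))
c=capture('scene');save('s8',cv2.resize(c['frame'][110:260,180:260],None,fx=5,fy=4,interpolation=2))
w=capture('wrist');save('w8c',cv2.resize(w['frame'][20:220,170:350],None,fx=4,fy=3,interpolation=2))
E
```

```text
[490.26542443  13.17056031 201.03031748] [-0.46331599  0.03909822 -3.33715177] [-0.1282553   0.09533721  0.00253769] 9.339649455066716 [[-0.116  0.006  0.993]
 [-0.993 -0.    -0.116]
 [-0.001 -1.     0.006]]
```

View pics/s8.png

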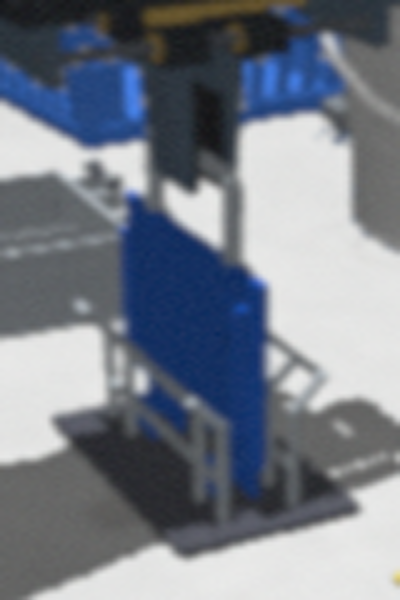

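View pics/w8c.png

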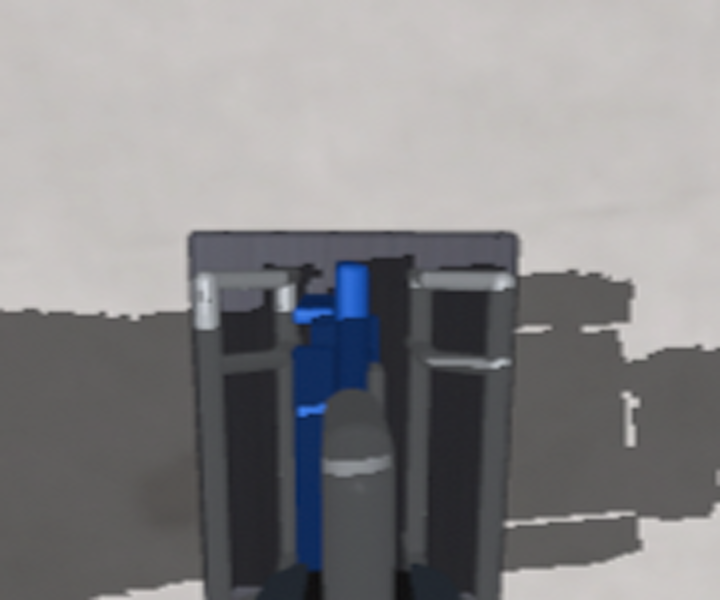

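Call:
carry_out(
  motion="0 0.04 0 0 0 0 1.2;0 0.04 0 0 0 0 1.6;0 0.04 0 0 0 0 2;0 0.04 0 0 0 0 2.5;0 0.04 0 0 0 0 3;0 0.04 0 0 0 0 3.5;0 0.04 0 0 0 0 4;0 0.04 0 0 0 0 4.5;0 0.04 0 0 0 0 5;0 0.04 0 0 0 0 5.5;0 0.04 0 0 0 0 6;0 0.04 0 0 0 0 6;0 0.04 0 0 0 0 6;0 0.04 0 0 0 0 6",
  newtons=10,
)

```text
time: 12.15
ee_pos: [490.5, 13.1, 200.7]
tcp_rot: [-1.147, 1.29, -1.297]
ft_force: [0.2, 1.1, -0.4]
gripper_width: 60.1
```

```bash
python3 - <<'E'
from h import *
o=get_obs();print(o['ee_pos'],o['ft_force'],o['torque'],o['gripper_width'])
c=capture('scene');save('s9',cv2.resize(c['frame'][100:260,170:270],None,fx=5,fy=3.7,interpolation=2))
w=capture('wrist');save('w9',w['frame'])
E
```

```text
[490.50382702  13.13708951 200.65354245] [ 0.23175014  1.06028542 -0.39329447] [-0.11027105  0.05005263 -0.02220088] 60.104562232581685
```

View pics/s9.png

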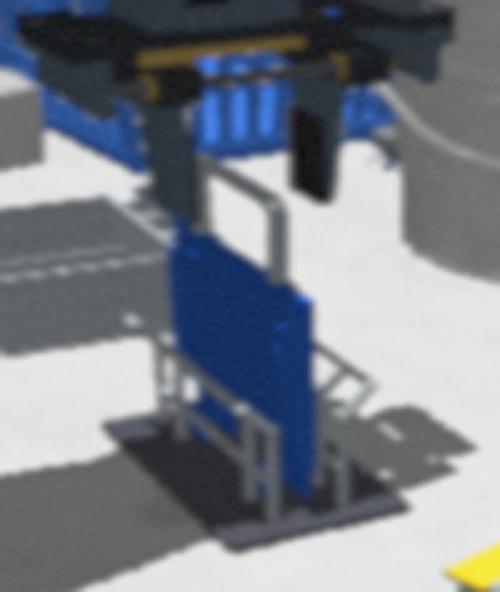

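View pics/w9.png

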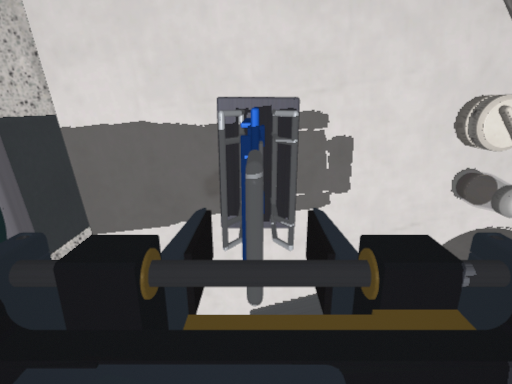

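Call:
carry_out(
  motion="0 -0.8 0 0 0 0 6;0 -1.6 0 0 0 0 6;0 -2.4 0 0 0 0 6;0 -3.2 0 0 0 0 6;0 -4 0 0 0 0 6;0 -5 0 0 0 0 6;0 -7 0 0 0 0 6;0 -9 0 0 0 0 6;0 -11 0 0 0 0 6;0 -13 0 0 0 0 6;0 -15 0 0 0 0 6;0 -15 0 0 0 0 6;0 -15 0 0 0 0 6;0 -15 0 0 0 0 6;0 -15 0 0 0 0 6;0 -15 0 0 0 0 6;0 -15 0 0 0 0 6",
)

```text
time: 13.67
ee_pos: [489.3, 13.2, 350.0]
tcp_rot: [-1.148, 1.291, -1.296]
ft_force: [0.7, 0.4, 1.3]
gripper_width: 60.1
```

```bash
python3 - <<'E'
from h import *
o=get_obs();print(o['ee_pos'],o['ft_force'],o['gripper_width'])
c=capture('scene');save('s10',c['frame'])
w=capture('wrist');save('w10',w['frame'])
E
```

```text
[489.27939175  13.16172614 350.00262684] [0.71314232 0.40957895 1.30130359] 60.06001506045005
```

View pics/s10.png

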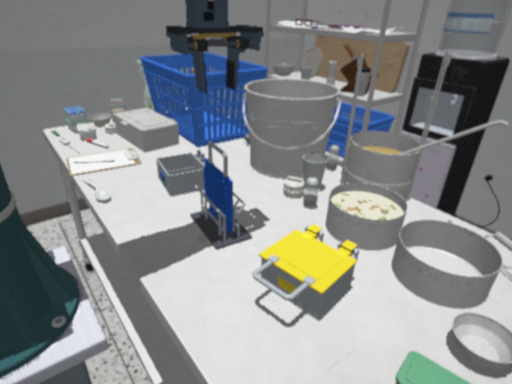

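View pics/w10.png

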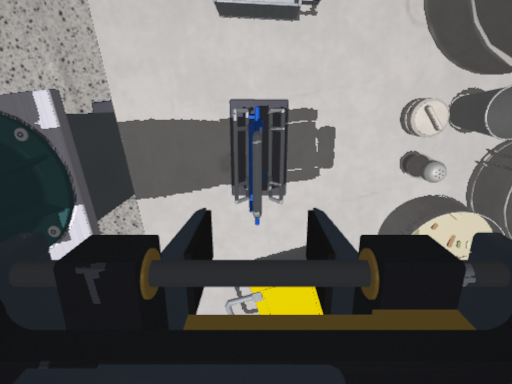

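```bash
python3 - <<'E'
from h import *
from plant import close_job
o=get_obs();w=capture('wrist');c=capture('scene');T=wristT(w,o)
# bar centre: wrist col 257, rows ~128-195 ; scene bar
save('s11',cv2.resize(c['frame'][130:250,180:260],None,fx=5,fy=4.5,interpolation=2))
for z in (200,209,217): print(z,plane(w,257,160,z,T),proj(c,plane(w,257,160,z,T)))
E
```

```text
200 [490.52184923  31.4917789  200.        ] [214.22530364 152.2785031 ]
209 [490.72352085  33.12997644 209.        ] [213.83330554 148.46550015]
217 [490.90278452  34.58615203 217.        ] [213.4824012  145.05221996]
```

View pics/s11.png

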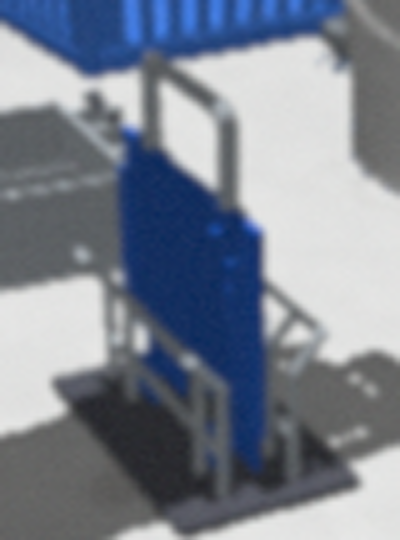

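```bash
python3 -c "
from plant import close_job
print(close_job())"
```

```text
the job is handed in; nothing more can be done
None
```

The blue lid now stands upright in the slot of the wire stand, hooks down and handle up, and the job is handed in. I pinched the bar from above, swung the lid about its hinge to upright, and lifted it straight up off the pins. Then I carried it over the stand, lowered it in, opened the fingers slowly and backed off 150 mm straight up.

**Final checks:**
- **Seating:** the bar measured about 217 mm above the worktop from two views, which matches the expected 209 mm above an 8 mm floor.
- **Stability:** in the last images the lid stood nearly vertical, about 1.5 s after the gripper started to withdraw, with the gripper clear of it.
- **Yellow lid:** it looks unmoved; I checked it by eye only.
- **Time:** about 14 s of the 48 s allowed.

**Disagreements:**
- The wrist camera put the slot 3 to 5 mm further forward than my first estimate, so I shifted 3.5 mm before lowering.
- On touching the slot floor I pressed a little too far. The wrist briefly read about 29 N and the tool was pushed 4 mm sideways, so I backed it off before letting go.

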